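# Close the power packs on the bench stop and put them on charge

## Robot

A 7-joint arm with a two-finger parallel gripper is mounted at the origin on the work surface. World frame = base frame: x ahead of the robot, y to its left, z up, the work surface at z = 0. Lengths are in m, angles in degrees, forces in N, time in s.
With the tool pointing down it reaches from about 0.35 to 0.775 m from the base axis. Payload 3.1 kg.
Tool frame: the origin (TCP) lies between the finger pads; the fingertips stand 14 mm ahead of it and the grasp point (between the pads) lies 5 mm behind it (bot.tip_extent is the distance from the TCP to the fingertips, in m); z points along the fingers, y is the line along which they close (so a half turn about z gives the same grasp; the last joint's range is limited). The gripper opens to 85 mm and grips with 20 to 120 N. Pads are 22 mm wide; open, the fingers measure 114 mm over their backs; the gripper's body (76 mm by 85 mm) begins 54 mm behind the grasp point. The pads swing forward as they close: fully open they stand 13 mm farther back than shut.
Start: joints at [-79.624, 17.813, 0.802, 86.603, -0.252, 75.585, -1.558], TCP at [0.121, 0.536, 0.245] pointing down, gripper open.
Joint ranges: [-154.91, 154.91], [-16.99, 109.72], [-72.82, 74.43], [7.12, 147.25], [-82.49, 262.49], [11.32, 116.49], [-174.64, 174.64]. Speed limits (degrees/s): [159.86, 159.86, 180, 180, 180, 180, 180].

## Interface

Orientations are given as a 3x3 rotation matrix whose columns are the frame's x, y, z axes.
In Python, from workcell import bot gives the robot as it stands.
- The arm moves only by the tool arm_command, never from a script. Its argument "steps" is a list of rows, each a list of 5 numbers: the opening, from 0 (shut) to 1 (fully open), then the shift along the world's x, y, z in m, then the turn about the world's z in degrees. In form: [[fingers, dx, dy, dz, roll], ...]. A call has 1 to 5 rows; each row is the pose to reach, as a shift and turn from the pose commanded when the call began; what a row does not reach only later rows make up. A row lasts 1/10 s, in which the tool goes at most 50 mm and 8.59 degrees, less where a joint would pass 70% of its speed; a pose out of reach is approached as far as the arm can. A call with a gripper value outside its range is refused whole. The fingers move at their own pace and stop on an object; the grip force is fixed at half the most. Time passes only in rows, so rows that repeat a pose let the fingers close. It gives the time, the measured TCP pose, the force, the opening and the grip force at its end, in the units of the state.
- bot.get_state(): the state, without advancing time (a new reading comes with each control period).
- bot.camera(name): name is "side" or "top"; returns (picture, depth): 420x560x3 uint8, red, green, blue; 420x560 float32, m along the optical axis (not along the pixel's ray), 0 where there is no reading.
- bot.get_calibration(name): a dict with "mtx" (3x3 intrinsics, pixels), "xyz" and "rotation" of the camera in the world. Camera axes: x right, y up, looking along -z (the intrinsics and any distortion apply to the point x, -y, -z); pixel columns grow to the right and rows downward; lengths in m; the calibration is good to about 2 mm. A picture is of the moment at which its call begins. get_calibration takes no time and is no camera call.
- bot.close_job(): hands the job in; it is judged then, once.
The state is a dict: "time_s": time; "joints": joint angles; "joint_velocities": joint speeds; "effort": joint torques, N m; "eef_pos": TCP position; "ee_rot": TCP orientation; "contact_force": force on the tool from outside, world axes, zero at the start; "torque": the same for the moment, N m; "width": opening from 0.0 (shut) to 1.0 (fully open); "grasp_force": force on a finger pad.
Only numpy, scipy, OpenCV 4.12 (cv2) and the standard library are available. Lean on these libraries where they do the work, as an engineer would, in place of code of your own. Each camera call takes 0.05 s, during which the arm holds its last target. There are 200 camera calls.

## Task

First turn the charger's dial to off. Then close every power pack - push the caps on both its ends fully home; the steel bench stop is there to push them against, one end and then the other - and lay the packs flat in the charger's bays, one to a bay. When all are in, turn the dial to the long thick mark. Hold the packs by the metal tube and never press on a cap with the fingers; leave the other things on the bench where they are.

Things in the scene. Friction and masses are not known exactly. Their poses are not given: they have to be found in the camera images.
- pack1: power pack: aluminium tube of square section 42 x 42 mm, 100 mm long along its x, 0.27 to 0.47 kg, alike on all four long sides (any may be uppermost), origin at its centre. Each end carries a white cap as wide as the tube, pushed part-way on; 108 mm long overall with both caps home, up to 128 proud. A pack not there today reads None.
- pack1_capA: cap on pack1's +x end: white plate 42 x 42 x 4 mm, brass strips outside; origin at its outer face's centre, axes as the pack's. It slides along the pack's x: outer face 54 mm from the pack's origin when home (plate against tube; a hard stop), up to 64 mm when proud, a black spigot showing in the gap. Stiff: 7 to 10 N pushes it in; it stays where pushed.
- pack1_capB: cap on pack1's -x end: white plate 42 x 42 x 4 mm, brass strips outside; origin at its outer face's centre, axes as the pack's. It slides along the pack's x: outer face 54 mm from the pack's origin when home (plate against tube; a hard stop), up to 64 mm when proud, a black spigot showing in the gap. Stiff: 7 to 10 N pushes it in; it stays where pushed.
- pack2: power pack: aluminium tube of square section 42 x 42 mm, 100 mm long along its x, 0.27 to 0.47 kg, alike on all four long sides (any may be uppermost), origin at its centre. Each end carries a white cap as wide as the tube, pushed part-way on; 108 mm long overall with both caps home, up to 128 proud. A pack not there today reads None.
- pack2_capA: cap on pack2's +x end: white plate 42 x 42 x 4 mm, brass strips outside; origin at its outer face's centre, axes as the pack's. It slides along the pack's x: outer face 54 mm from the pack's origin when home (plate against tube; a hard stop), up to 64 mm when proud, a black spigot showing in the gap. Stiff: 7 to 10 N pushes it in; it stays where pushed.
- pack2_capB: cap on pack2's -x end: white plate 42 x 42 x 4 mm, brass strips outside; origin at its outer face's centre, axes as the pack's. It slides along the pack's x: outer face 54 mm from the pack's origin when home (plate against tube; a hard stop), up to 64 mm when proud, a black spigot showing in the gap. Stiff: 7 to 10 N pushes it in; it stays where pushed.
- pack3: power pack: aluminium tube of square section 42 x 42 mm, 100 mm long along its x, 0.27 to 0.47 kg, alike on all four long sides (any may be uppermost), origin at its centre. Each end carries a white cap as wide as the tube, pushed part-way on; 108 mm long overall with both caps home, up to 128 proud. A pack not there today reads None.
- pack3_capA: cap on pack3's +x end: white plate 42 x 42 x 4 mm, brass strips outside; origin at its outer face's centre, axes as the pack's. It slides along the pack's x: outer face 54 mm from the pack's origin when home (plate against tube; a hard stop), up to 64 mm when proud, a black spigot showing in the gap. Stiff: 7 to 10 N pushes it in; it stays where pushed.
- pack3_capB: cap on pack3's -x end: white plate 42 x 42 x 4 mm, brass strips outside; origin at its outer face's centre, axes as the pack's. It slides along the pack's x: outer face 54 mm from the pack's origin when home (plate against tube; a hard stop), up to 64 mm when proud, a black spigot showing in the gap. Stiff: 7 to 10 N pushes it in; it stays where pushed.
- stop_face (a point): bench stop: bent steel angle bracket screwed to the bench, its plain upright face 140 mm wide and 55 mm high. The point is the middle of the face's lower edge, at bench level; x points level into the bracket, square to the face; y along the face. The bracket's foot lies behind the face, the bench before it is clear.
- charger: three-bay charger, fixed: flat black and grey housing 265 mm along x, 234 mm along y, 28 mm high; three bays sunk 8 mm into its top, side by side 70 mm apart in y, and on the -x part a flat deck with the dial. Origin under the centre of the middle bay at bench level.
- bay1 (a point): centre of the floor of bay 1, 20 mm above the bench: recess 122 mm long (x) by 52 mm wide (y), 8 mm deep; any pack lies in it lengthwise, either end first, its upper 34 mm standing out. A pack with both caps proud is too long for it.
- bay2 (a point): centre of the floor of bay 2, 20 mm above the bench: recess 122 mm long (x) by 52 mm wide (y), 8 mm deep; any pack lies in it lengthwise, either end first, its upper 34 mm standing out. A pack with both caps proud is too long for it.
- bay3 (a point): centre of the floor of bay 3, 20 mm above the bench: recess 122 mm long (x) by 52 mm wide (y), 8 mm deep; any pack lies in it lengthwise, either end first, its upper 34 mm standing out. A pack with both caps proud is too long for it.
- dial (a joint): dial on the charger's deck: angle in rad, 0 = off (its stop), growing clockwise seen from above to 4.71; stiff (0.05 N m), stays where left; at first somewhere between. Its white pointer points at a scale of 13 marks 22.5 degrees apart: the first is off, the seventh, the one long thick mark, is at 2.356 rad (towards the charger's +x).
- dial_grip (a point): point on the dial's vertical axis at the height to grip, 65 mm above the bench: the raised grip bar is 46 mm long, 14 mm thick, its top 7 mm above the point; 23 mm below the point lies the top of a 48 mm disc. x is along the bar; the pointer is at the bar's -x end. It turns with the dial.
- block: bystander: dark wooden block 110 x 85 x 30 mm with a square of white tape on top, loose; origin under its centre
- tin: bystander: round green tin of rosin, 62 mm across, 21 mm high, loose; origin under its centre
- cutters: bystander: side cutters with blue handles, 170 mm long, 14 mm high, lying loose; origin under the middle
There are look-alikes about, which are no part of the job. What is shaped like the pack1 but brown or red is not meant.

How it is judged (in metres and radians):
On the way, in this order (a step that is already met when the one before it is completed fails the run):
1. the dial is turned to off (value of joint dial below 0.12 rad), for 0.3 s.
2. with the dial still off, every pack lies in a bay with both caps fully home (distance between each of pack1_capA, pack1_capB and pack1 below 0.0558 m and x of pack1 in the frame of charger between -0.011 and 0.011 m and z of pack1 in the frame of charger between 0.036 and 0.045 m and angle between the x axis of each of pack1, pack2, pack3 and the x axis of charger, either way round below 0.2 rad and (y of pack1 in the frame of bay1 between -0.009 and 0.009 m or y of pack1 in the frame of bay2 between -0.009 and 0.009 m or y of pack1 in the frame of bay3 between -0.009 and 0.009 m) and linear speed of each of pack1, pack2, pack3 below 0.02 m/s and distance between each of pack2_capA, pack2_capB and pack2 below 0.0558 m and x of pack2 in the frame of charger between -0.011 and 0.011 m and z of pack2 in the frame of charger between 0.036 and 0.045 m and (y of pack2 in the frame of bay1 between -0.009 and 0.009 m or y of pack2 in the frame of bay2 between -0.009 and 0.009 m or y of pack2 in the frame of bay3 between -0.009 and 0.009 m) and distance between each of pack3_capA, pack3_capB and pack3 below 0.0558 m and x of pack3 in the frame of charger between -0.011 and 0.011 m and z of pack3 in the frame of charger between 0.036 and 0.045 m and (y of pack3 in the frame of bay1 between -0.009 and 0.009 m or y of pack3 in the frame of bay2 between -0.009 and 0.009 m or y of pack3 in the frame of bay3 between -0.009 and 0.009 m) and value of joint dial below 0.2 rad), for 0.3 s.
3. the dial is turned to the long thick mark (value of joint dial between 2.216 and 2.496 rad), for 0.3 s.
At the end, for the whole second after the job is handed in: every pack lies flat and at rest on the floor of a bay (within 11 mm lengthwise and 9 mm sideways of its centre, within 0.2 rad of its direction), both its caps home to within 1.8 mm, and the dial at rest within 0.14 rad (8 degrees) of the long thick mark (all of step 3 and distance between each of pack1_capA, pack1_capB and pack1 below 0.0558 m and x of pack1 in the frame of charger between -0.011 and 0.011 m and z of pack1 in the frame of charger between 0.036 and 0.045 m and angle between the x axis of each of pack1, pack2, pack3 and the x axis of charger, either way round below 0.2 rad and (y of pack1 in the frame of bay1 between -0.009 and 0.009 m or y of pack1 in the frame of bay2 between -0.009 and 0.009 m or y of pack1 in the frame of bay3 between -0.009 and 0.009 m) and linear speed of each of pack1, pack2, pack3 below 0.02 m/s and distance between each of pack2_capA, pack2_capB and pack2 below 0.0558 m and x of pack2 in the frame of charger between -0.011 and 0.011 m and z of pack2 in the frame of charger between 0.036 and 0.045 m and (y of pack2 in the frame of bay1 between -0.009 and 0.009 m or y of pack2 in the frame of bay2 between -0.009 and 0.009 m or y of pack2 in the frame of bay3 between -0.009 and 0.009 m) and distance between each of pack3_capA, pack3_capB and pack3 below 0.0558 m and x of pack3 in the frame of charger between -0.011 and 0.011 m and z of pack3 in the frame of charger between 0.036 and 0.045 m and (y of pack3 in the frame of bay1 between -0.009 and 0.009 m or y of pack3 in the frame of bay2 between -0.009 and 0.009 m or y of pack3 in the frame of bay3 between -0.009 and 0.009 m) and velocity of joint dial between -0.05 and 0.05 rad/s); the robot touches nothing.
It fails at once if the fingers pressed on a cap of pack1 (contact force between the fingers and pack1_capA above 6 N or contact force between the fingers and pack1_capB above 6 N).
It fails at once if the fingers pressed on a cap of pack2 (contact force between the fingers and pack2_capA above 6 N or contact force between the fingers and pack2_capB above 6 N).
It fails at once if the fingers pressed on a cap of pack3 (contact force between the fingers and pack3_capA above 6 N or contact force between the fingers and pack3_capB above 6 N).
It fails at once if a bystander was moved (distance of any of block, tin, cutters from where it was at the start of the episode above 0.03 m).
Of pack1, pack2, pack3 only 2 to 3 are there at a start; the rules pass over those that are not, and their reading is None.
At some moment in a run one of pack1, pack2, pack3 may be knocked a few centimetres aside while the robot is not near it.
Once in a run the grip may slacken for a moment while it holds something.
It also fails if it takes over 210 s, if anything falls off the work surface, if the arm or the gripper's body presses on something with over 40 N, if the wrist force passes 120 N, or if a joint passes its speed limit or range.

## Working session

There is one attempt and no reset: what is moved stays moved. The work goes in short steps, Python scripts to look and compute and a tool call to move; the robot and the scene stay as the last step left them, time stands still between calls to the robot, and variables do not carry over. Pictures are saved under pics/ and viewed, at most 14 in all, crops included, and the job is handed in when it is done.

Besides the shell and the picture viewer there is one more tool, called after "Emit:" as name(argument=value, ...), one argument or row to a line, values as JSON. arm_command: Moves the arm, as the interface text tells. Its arguments: {"type":"object","properties":{"steps":{"type":"array"}},"required":["steps"]}

```bash
mkdir -p pics; ls
cat > h.py <<'E'
import numpy as np,cv2
from workcell import bot
def cam(n):
    p,d=bot.camera(n); return p,d,bot.get_calibration(n)
def ray(c,u,v):
    K=np.array(c['mtx']);R=np.array(c['rotation'])
    q=np.linalg.solve(K,np.array([u,v,1.0]));return np.array(c['xyz']),R@np.array([q[0],-q[1],-q[2]])
def onplane(c,u,v,z):
    o,r=ray(c,u,v);return o+r*(z-o[2])/r[2]
def cloud(c,d):
    K=np.array(c['mtx']);R=np.array(c['rotation'])
    v,u=np.mgrid[:d.shape[0],:d.shape[1]]
    q=np.stack([(u-K[0,2])/K[0,0]*d,-(v-K[1,2])/K[1,1]*d,-d],-1)
    P=q@R.T+np.array(c['xyz']);P[d==0]=np.nan;return P
def save(n,p): cv2.imwrite('pics/'+n,p[:,:,::-1])
E
python3 - <<'E'
from h import *
for n in('top','side'):
    p,d,c=cam(n);save(n+'0.png',p);np.savez(n+'0.npz',p=p,d=d)
    print({k:np.round(v,3).tolist() if not isinstance(v,str) else v for k,v in c.items()})
s=bot.get_state();print(s)
E
```

```text
pics
{'mtx': [[380.641, 0.0, 270.171], [0.0, 380.641, 213.07], [0.0, 0.0, 1.0]], 'xyz': [0.419, -0.083, 1.171], 'rotation': [[-0.026, 0.993, -0.111], [-1.0, -0.027, -0.009], [-0.012, 0.111, 0.994]]}
{'mtx': [[529.806, 0.0, 280.455], [0.0, 529.806, 212.687], [0.0, 0.0, 1.0]], 'xyz': [0.455, -1.116, 1.243], 'rotation': [[0.998, 0.047, -0.052], [-0.07, 0.743, -0.665], [0.008, 0.667, 0.745]]}
{'time_s': 0.1, 'joints': array([-79.6225034 ,  17.85586181,   0.79942221,  86.68278898,
        -0.25368438,  75.58608285,  -1.56026711]), 'joint_velocities': array([ 0.08288078, -0.15586701,  0.11511309, -0.22469029,  0.108969  ,
        0.01476534,  0.00186416]), 'effort': array([ 9.50765279e-04, -3.80858123e+01,  1.46663915e-01, -2.31243324e+01,
        1.22695678e-02,  7.95275322e-03,  8.91205083e-07]), 'eef_pos': array([0.12135577, 0.53579337, 0.24432938]), 'ee_rot': array([[-9.75294704e-01,  2.20907354e-01, -4.24627915e-04],
       [ 2.20907757e-01,  9.75292437e-01, -2.10381974e-03],
       [-5.06128589e-05, -2.14564785e-03, -9.99997697e-01]]), 'contact_force': array([-0.19041455, -0.8350944 , -0.14613139]), 'torque': array([0.03004876, 0.0646947 , 0.00479245]), 'grasp_force': 0.0, 'width': 1.0063389914696579}
```

View pics/top0.png

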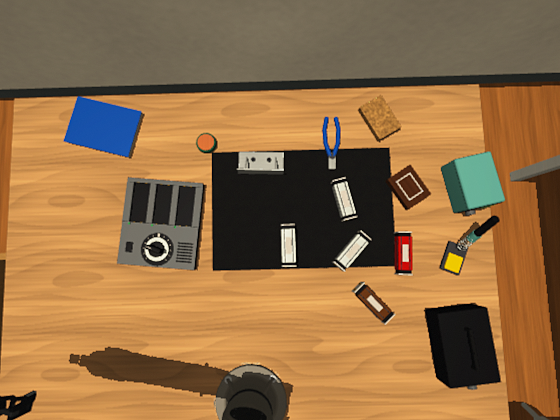

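View pics/side0.png

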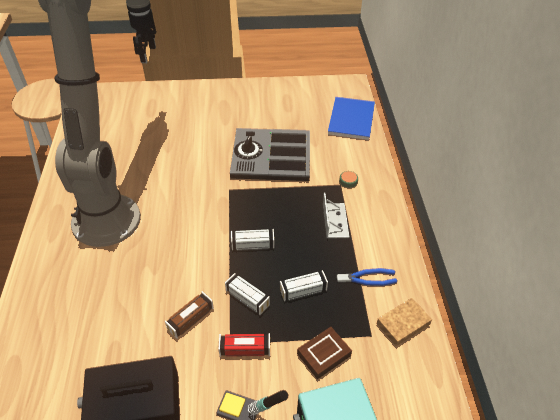

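Top view candidates: white packs at (288,246), (344,199) and (352,250). The look-alikes are red (404,254) and brown (374,303), so I rule those out. The charger is at (160,222) with its dial at (156,249), and the stop is at (260,162). The side view agrees. Next I'll do a close crop and take measurements.

Run:
```python
from h import *
f=np.load('top0.npz');p,d=f['p'],f['d'];c=bot.get_calibration('top')
g=np.load('side0.npz')
a=cv2.resize(p[140:280,110:210],None,fx=4,fy=4,interpolation=cv2.INTER_CUBIC)
b=cv2.resize(p[145:285,225:385],None,fx=2.5,fy=2.5,interpolation=cv2.INTER_CUBIC)
e=cv2.resize(g['p'][180:250,300:370],None,fx=3,fy=3,interpolation=cv2.INTER_CUBIC)
im=np.zeros((560,800,3),np.uint8);im[:560,:400]=a;im[:350,400:]=b;im[350:560,400:610]=e
save('crop0.png',im)
P=cloud(c,d)
hsv=cv2.cvtColor(p,cv2.COLOR_RGB2HSV)
z=P[...,2]
print('table z',np.nanmedian(z[270:300,150:200]),'mat',np.nanmedian(z[220:260,230:260]))
m=((z>0.03)&(z<0.06)&(hsv[...,1]<60)).astype(np.uint8); m[:, :212]=0;m[:150]=0;m[275:]=0;m[:,392:]=0
n,l,s,ce=cv2.connectedComponentsWithStats(m)
for i in range(1,n):
    if s[i,4]<60: continue
    q=P[l==i];r=cv2.minAreaRect((q[:,:2]*1000).astype(np.float32))
    print(s[i].tolist(),np.round(q.mean(0),4),'z',np.percentile(q[:,2],[5,50,95]).round(4),[np.round(x,1) for x in r])
m=((z>0.02)&(z<0.036)).astype(np.uint8);m[:,:100]=0;m[:,215:]=0;m[:165]=0;m[280:]=0
n,l,s,ce=cv2.connectedComponentsWithStats(m)
for i in range(1,n):
    if s[i,4]<60: continue
    q=P[l==i];r=cv2.minAreaRect((q[:,:2]*1000).astype(np.float32));print('charger',s[i].tolist(),np.median(q[:,2]),r)
# stop heights along x
for u in (245,262,280):
    print(u,[tuple(np.round(P[v,u],3).tolist()) for v in range(148,180,2)])
```

```text
table z -6.2257468992577e-05 mat 0.000609861615459284
[237, 162, 47, 11, 179] [ 0.6764 -0.0481  0.0476] z [0.0315 0.0494 0.0576] [array([687.7, -46.2]), array([138.6,  30. ]), np.float64(87.3)]
[332, 177, 26, 44, 571] [ 0.582  -0.2955  0.0417] z [0.0364 0.0418 0.0458] [array([ 583.9, -296.2]), array([125.5,  42.8]), np.float64(13.4)]
[281, 224, 16, 40, 553] [ 0.454  -0.1238  0.0418] z [0.0375 0.0419 0.046 ] [array([ 454.3, -124. ]), array([114.9,  43.2]), np.float64(0.6)]
[334, 231, 38, 40, 593] [ 0.4273 -0.3116  0.0419] z [0.037  0.0421 0.0458] [array([ 427.3, -312.3]), array([ 43.1, 125.5]), np.float64(46.9)]
charger [117, 178, 87, 93, 5371] 0.02736683571012466 ((526.2498779296875, 260.8168640136719), (236.03857421875, 265.33831787109375), 83.82626342773438)
245 [(0.758, 0.002, 0.002), (0.753, 0.002, -0.001), (0.745, 0.002, 0.005), (0.739, 0.002, 0.003), (0.731, 0.002, 0.01), (0.725, 0.002, 0.006), (0.719, 0.002, 0.005), (0.713, 0.002, 0.003), (0.707, 0.003, 0.0), (0.69, -0.0, 0.044), (0.684, -0.0, 0.045), (0.675, -0.001, 0.058), (0.676, 0.001, 0.026), (0.675, 0.003, 0.001), (0.669, 0.004, -0.0), (0.663, 0.004, -0.0)]
262 [(0.756, -0.052, 0.005), (0.752, -0.052, -0.003), (0.743, -0.052, 0.006), (0.737, -0.051, 0.003), (0.73, -0.051, 0.006), (0.723, -0.051, 0.007), (0.718, -0.051, 0.004), (0.711, -0.051, 0.004), (0.705, -0.051, 0.005), (0.698, -0.051, 0.005), (0.691, -0.051, 0.009), (0.674, -0.052, 0.055), (0.673, -0.051, 0.031), (0.675, -0.05, -0.003), (0.668, -0.05, -0.002), (0.661, -0.05, 0.002)]
280 [(0.756, -0.109, 0.001), (0.75, -0.108, -0.002), (0.742, -0.108, 0.005), (0.735, -0.108, 0.004), (0.729, -0.108, 0.004), (0.722, -0.108, 0.007), (0.716, -0.107, 0.003), (0.709, -0.107, 0.007), (0.702, -0.107, 0.009), (0.697, -0.107, 0.004), (0.69, -0.107, 0.005), (0.673, -0.105, 0.053), (0.672, -0.106, 0.031), (0.67, -0.106, 0.009), (0.667, -0.106, -0.006), (0.659, -0.106, 0.002)]
```

View pics/crop0.png

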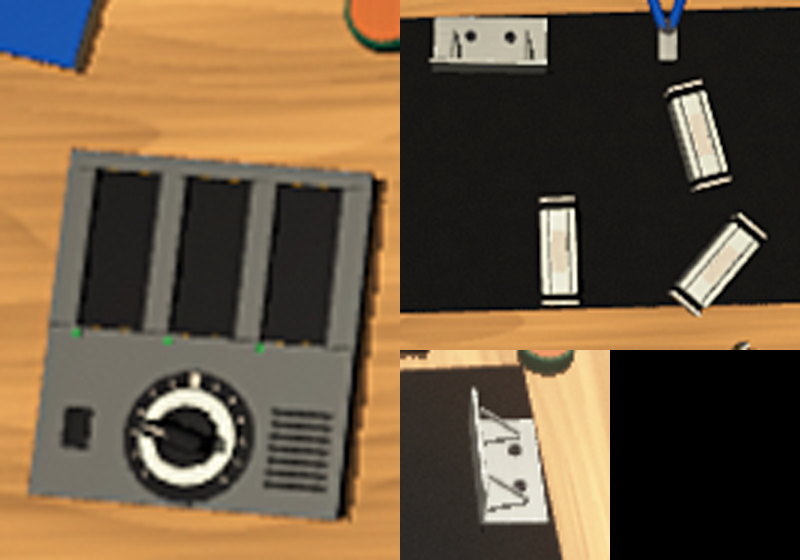

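The crop confirms three white-ended aluminium packs on the mat. The stop's face looks towards the robot (−x), and the dial pointer points left, roughly +y. The off mark is at lower left. Next: dial, bay and stop numbers.

Run:
```python
from h import *
f=np.load('top0.npz');p,d=f['p'],f['d'];c=bot.get_calibration('top');P=cloud(c,d)
hsv=cv2.cvtColor(p,cv2.COLOR_RGB2HSV);g=hsv[...,2]
# bays
m=((g<60)).astype(np.uint8);m[:178]=0;m[228:]=0;m[:,:125]=0;m[:,200:]=0
n,l,s,ce=cv2.connectedComponentsWithStats(m)
for i in range(1,n):
    if s[i,4]<300: continue
    v,u=np.nonzero(l==i);q=np.array([onplane(c,a,b,.02)[:2]*1000 for a,b in zip(u,v)],np.float32)
    r=cv2.minAreaRect(q);print('bay',s[i].tolist(),r, 'med z',np.nanmedian(P[l==i][:,2]))
# dial: high points
sub=np.zeros_like(m);sub[225:275,125:190]=1
hi=(P[...,2]>0.055)&(sub>0);q=P[hi];print('bar',hi.sum(),q.mean(0),cv2.minAreaRect((q[:,:2]*1000).astype(np.float32)))
mid=(P[...,2]>0.036)&(sub>0);q=P[mid];print('disc',mid.sum(),cv2.minEnclosingCircle((q[:,:2]*1000).astype(np.float32)))
w=(g>190)&(hsv[...,1]<50)&(sub>0);v,u=np.nonzero(w);q=np.array([onplane(c,a,b,.042)[:2]*1000 for a,b in zip(u,v)],np.float32)
print('white',len(q),cv2.minEnclosingCircle(q),q.mean(0))
# stop face line
F=(P[...,2]>.03)&(P[...,2]<.06);F[:,:236]=0;F[:,286:]=0;F[:166]=0;F[:][180:]=0
q=P[F];print(np.polyfit(q[:,1],q[:,0],1),len(q))
# circle of ring in side view
f=np.load('side0.npz');p2,d2=f['p'],f['d'];c2=bot.get_calibration('side');Q=cloud(c2,d2)
q=Q[(Q[...,2]>.055)&(abs(Q[...,0]-.45)<.06)&(abs(Q[...,1]-.27)<.06)];print('side bar',len(q),q.mean(0),cv2.minAreaRect((q[:,:2]*1000).astype(np.float32)))
F=(Q[...,2]>.02)&(Q[...,2]<.08)&(abs(Q[...,0]-.675)<.02)&(Q[...,1]>-.12)&(Q[...,1]<.03)
q=Q[F];print('side stop',np.polyfit(q[:,1],q[:,0],1),len(q),q.min(0),q.max(0))
im=cv2.resize(p[225:275,130:185],None,fx=8,fy=8,interpolation=cv2.INTER_CUBIC);im2=cv2.resize(p2[125:185,225:280],None,fx=6,fy=6,interpolation=cv2.INTER_CUBIC)
o=np.zeros((400,800,3),np.uint8);o[:400,:440]=im;o[:360,450:780]=im2;save('dial0.png',o)
```

```text
bay [129, 182, 21, 41, 641] ((593.3516845703125, 328.1097106933594), (50.301963806152344, 121.46820831298828), 83.88739776611328) med z 0.019737808305862803
bay [152, 184, 21, 41, 641] ((585.4459228515625, 257.9642639160156), (50.45416259765625, 120.93447875976562), 83.96871948242188) med z 0.01995027175672104
bay [175, 186, 21, 40, 639] ((578.2927856445312, 187.89649963378906), (50.163753509521484, 120.84913635253906), 83.720947265625) med z 0.019865234466177273
bar 89 [0.44705297 0.26734888 0.06961496] ((447.2690124511719, 269.4120788574219), (45.86624526977539, 14.32996654510498), 68.36581420898438)
disc 254 ((452.7171630859375, 292.7607421875), 59.08099365234375)
white 191 ((452.9486083984375, 267.29876708984375), 39.157691955566406) [447.80737 266.22534]
[0.04393855 0.67755955] 171
side bar 59 [0.4496406  0.26402134 0.06679276] ((450.3857116699219, 267.10955810546875), (48.42339324951172, 15.107081413269043), 67.6025161743164)
side stop [0.03642125 0.68060243] 134 [ 0.67269478 -0.11751551  0.02016767] [0.69487426 0.0247268  0.05773426]
```

View pics/dial0.png

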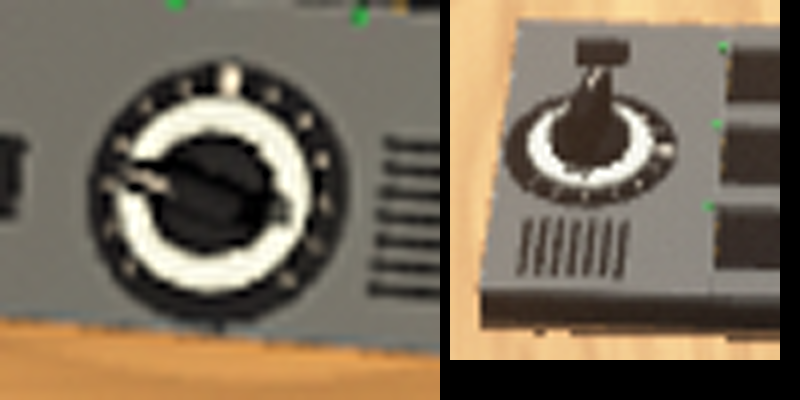

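Emit:
arm_command(
  steps=[
    [1,0.11,-0.09,-0.03,-33],
    [1,0.11,-0.09,-0.03,-33],
    [1,0.11,-0.09,-0.03,-33],
    [1,0.11,-0.09,-0.03,-33],
    [1,0.11,-0.09,-0.03,-33],
  ],
)

```text
time_s: 0.6
eef_pos: [0.2326, 0.445, 0.2147]
ee_rot: [[-0.695, 0.719, -0.001], [0.719, 0.695, -0.001], [-0.001, -0.001, -1.0]]
contact_force: [-0.5, 0.2, -0.2]
width: 1.0
grasp_force: 0.0
```

Emit:
arm_command(
  steps=[
    [1,0.11,-0.09,-0.03,-33],
    [1,0.11,-0.09,-0.03,-33],
    [1,0.11,-0.09,-0.03,-33],
    [1,0.11,-0.09,-0.03,-33],
    [0.6,0.11,-0.09,-0.03,-33],
  ],
)

```text
time_s: 1.1
eef_pos: [0.3414, 0.3566, 0.185]
ee_rot: [[-0.197, 0.98, -0.001], [0.98, 0.197, -0.0], [0.0, -0.001, -1.0]]
contact_force: [-0.2, 0.3, -0.1]
width: 0.857
grasp_force: 0.0
```

Emit:
arm_command(
  steps=[
    [0.6,0.106,-0.088,-0.06,-33],
    [0.6,0.106,-0.088,-0.06,-33],
    [0.6,0.106,-0.088,-0.06,-33],
    [0.6,0.106,-0.088,-0.06,-33],
    [0.6,0.106,-0.088,-0.06,-33],
  ],
)

```text
time_s: 1.6
eef_pos: [0.4469, 0.2696, 0.1245]
ee_rot: [[0.366, 0.931, -0.002], [0.931, -0.366, -0.0], [-0.001, -0.001, -1.0]]
contact_force: [-0.3, 1.4, -0.3]
width: 0.6
grasp_force: 0.0
```

Emit:
arm_command(
  steps=[
    [0.6,0,-0.001,-0.03,0],
    [0.6,0,-0.001,-0.06,0],
    [0.6,0,-0.001,-0.06,0],
    [0,0,-0.001,-0.06,0],
    [0,0,-0.001,-0.06,0],
  ],
)

```text
time_s: 2.1
eef_pos: [0.4481, 0.2695, 0.0671]
ee_rot: [[0.367, 0.93, 0.002], [0.93, -0.367, 0.003], [0.003, 0.001, -1.0]]
contact_force: [0.1, -0.0, 0.1]
width: 0.269
grasp_force: 0.0
```

Emit:
arm_command(
  steps=[
    [0,0,0,0,0],
    [0,0,0,0,0],
    [0,0,0,0,0],
    [0,0,0,0,4],
    [0,0,0,0,8],
  ],
)

```text
time_s: 2.6
eef_pos: [0.4488, 0.2689, 0.0673]
ee_rot: [[0.235, 0.972, 0.003], [0.972, -0.235, 0.003], [0.004, 0.002, -1.0]]
contact_force: [-1.2, 1.4, 6.9]
width: 0.148
grasp_force: 60.8
```

Emit:
arm_command(
  steps=[
    [0,0,0,0.001,8],
    [0,0,0,0.001,16],
    [0,0,0,0.001,24],
    [0,0,0,0.001,32],
    [0,0,0,0.001,40],
  ],
)

```text
time_s: 3.1
eef_pos: [0.4502, 0.2691, 0.0674]
ee_rot: [[-0.447, 0.894, 0.006], [0.894, 0.447, 0.004], [0.001, 0.007, -1.0]]
contact_force: [4.7, 2.8, -5.0]
width: 0.147
grasp_force: 59.5
```

Emit:
arm_command(
  steps=[
    [0,0,0,0,6],
    [0,0,0,0,11],
    [0,0,0,0,14],
    [0,0,0,0,16],
    [0,0,0,0,16],
  ],
)

```text
time_s: 3.6
eef_pos: [0.4506, 0.2693, 0.0675]
ee_rot: [[-0.667, 0.745, 0.006], [0.745, 0.667, 0.006], [0.001, 0.009, -1.0]]
contact_force: [4.9, 4.2, -3.8]
width: 0.144
grasp_force: 69.4
```

Emit:
arm_command(
  steps=[
    [0.6,0,0,0,0],
    [0.6,0,0,0,0],
    [0.6,0,0,0,0],
    [0.6,0,0,0.05,0],
    [0.6,0,0,0.1,0],
  ],
)

```text
time_s: 4.1
eef_pos: [0.4457, 0.2665, 0.1658]
ee_rot: [[-0.673, 0.74, -0.004], [0.74, 0.673, -0.003], [0.0, -0.006, -1.0]]
contact_force: [1.9, 0.6, 0.9]
width: 0.595
grasp_force: 0.0
```

Emit:
arm_command(
  steps=[
    [1,0,-0.2,0.04,-42],
    [1,0,-0.2,0.04,-42],
    [1,0,-0.2,0.04,-42],
    [1,0,-0.2,0.04,-42],
    [1,0,-0.2,0.04,-42],
  ],
)

```text
time_s: 4.6
eef_pos: [0.448, 0.0592, 0.2081]
ee_rot: [[0.013, 1.0, 0.003], [1.0, -0.013, -0.003], [-0.003, 0.003, -1.0]]
contact_force: [0.0, 1.0, 0.5]
width: 1.0
grasp_force: 0.0
```

```bash
cat > look.py <<'E'
from h import *
import sys
def dial(P):
    q=P[(P[...,2]>.055)&(P[...,2]<.08)&(abs(P[...,0]-.449)<.035)&(abs(P[...,1]-.268)<.035)]
    if len(q)>20: print('dial bar',len(q),cv2.minAreaRect((q[:,:2]*1000).astype(np.float32)))
def packs(P,p):
    hsv=cv2.cvtColor(p,cv2.COLOR_RGB2HSV);z=P[...,2]
    m=((z>.034)&(z<.07)&(hsv[...,1]<60)&(hsv[...,2]>90)&(P[...,1]<.1)&(P[...,0]<.665)&(P[...,0]>.3)&(P[...,1]>-.42)).astype(np.uint8)
    n,l,s,ce=cv2.connectedComponentsWithStats(m)
    for i in range(1,n):
        if s[i,4]<150: continue
        q=P[l==i];r=cv2.minAreaRect((q[:,:2]*1000).astype(np.float32))
        ang=r[2] if r[1][0]>r[1][1] else r[2]-90
        print('pack',np.round(r[0],1),np.round(r[1],1),'yaw',round(ang,1),'px',np.round(ce[i]))
n=sys.argv[1]
for k in ('top','side'):
    p,d,c=cam(k);np.savez(k+n+'.npz',p=p,d=d);P=cloud(c,d);print(k);dial(P);packs(P,p)
E
python3 look.py 1
```

```text
top
dial bar 35 ((441.1243896484375, 277.04583740234375), (13.618058204650879, 24.480636596679688), 44.908626556396484)
pack [ 584.2 -296.2] [101.8  43.1] yaw 13.4 px [344. 199.]
pack [ 449.5 -123.2] [ 41.6 100.7] yaw -1.2 px [288. 245.]
pack [ 428.1 -312.4] [ 41.8 101.4] yaw -42.8 px [352. 251.]
side
dial bar 67 ((451.4947509765625, 266.4250183105469), (19.27295684814453, 43.850860595703125), 34.23129653930664)
pack [ 450.1 -125.9] [99.7 48.7] yaw 0.6 px [252. 236.]
pack [ 585.  -298.8] [102.   45.5] yaw 13.4 px [303. 282.]
pack [ 428.5 -312.2] [ 45.3 105. ] yaw -42.7 px [247. 290.]
```

Emit:
arm_command(
  steps=[
    [1,0.002,-0.1,-0.04,-42],
    [1,0.002,-0.1,-0.04,-42],
    [1,0.002,-0.1,-0.04,-42],
    [1,0.002,-0.1,-0.04,-42],
    [1,0.002,-0.1,-0.04,-42],
  ],
)

```text
time_s: 5.2
eef_pos: [0.4491, -0.0311, 0.1655]
ee_rot: [[0.666, 0.746, -0.002], [0.746, -0.666, 0.001], [-0.001, -0.002, -1.0]]
contact_force: [-0.6, -0.0, -0.3]
width: 1.002
grasp_force: 0.0
```

Emit:
arm_command(
  steps=[
    [1,0,-0.083,-0.05,-42],
    [1,0,-0.083,-0.05,-42],
    [1,0,-0.083,-0.05,-42],
    [1,0,-0.083,-0.05,-42],
    [1,0,-0.083,-0.05,-42],
  ],
)

```text
time_s: 5.7
eef_pos: [0.4495, -0.1138, 0.1154]
ee_rot: [[0.994, 0.109, -0.002], [0.109, -0.994, 0.001], [-0.002, -0.001, -1.0]]
contact_force: [-0.8, 0.6, -0.3]
width: 1.004
grasp_force: 0.0
```

Emit:
arm_command(
  steps=[
    [1,0,0,0,-6],
    [1,0,0,0,-6],
    [1,0,0,0,-6],
    [1,0,0,0,-6],
    [1,0,0,0,-6],
  ],
)

```text
time_s: 6.2
eef_pos: [0.4496, -0.1152, 0.1163]
ee_rot: [[1.0, 0.006, -0.0], [0.006, -1.0, 0.0], [-0.0, -0.0, -1.0]]
contact_force: [0.1, -0.1, 0.2]
width: 0.999
grasp_force: 0.0
```

Emit:
arm_command(
  steps=[
    [1,0,-0.009,-0.04,-0.5],
    [1,0,-0.009,-0.08,-0.5],
    [1,0,-0.009,-0.087,-0.5],
    [0,0,-0.009,-0.087,-0.5],
    [0,0,-0.009,-0.087,-0.5],
  ],
)

```text
time_s: 6.7
eef_pos: [0.4508, -0.125, 0.0307]
ee_rot: [[1.0, -0.004, 0.002], [-0.004, -1.0, -0.001], [0.002, 0.001, -1.0]]
contact_force: [0.2, -0.6, 0.2]
width: 0.689
grasp_force: 0.0
```

Emit:
arm_command(
  steps=[
    [0,0,0,0,0],
    [0,0,0,0,0],
    [0,0,0,0,0],
    [0,0,0,0.005,-1],
    [0,0,0,0.005,-2],
  ],
)

```text
time_s: 7.2
eef_pos: [0.4497, -0.1246, 0.035]
ee_rot: [[0.999, -0.04, 0.001], [-0.04, -0.999, -0.0], [0.001, 0.0, -1.0]]
contact_force: [-0.8, -0.2, -4.8]
width: 0.478
grasp_force: 62.2
```

Emit:
arm_command(
  steps=[
    [0,0.05,0.025,0,0],
    [0,0.1,0.05,0,0],
    [0,0.145,0.075,0,0],
    [0,0.145,0.075,0,0],
    [0,0.145,0.075,0,0],
  ],
)

```text
time_s: 7.7
eef_pos: [0.5967, -0.0462, 0.0334]
ee_rot: [[0.999, -0.034, 0.001], [-0.034, -0.999, 0.0], [0.001, -0.0, -1.0]]
contact_force: [-0.2, -0.6, -3.3]
width: 0.479
grasp_force: 62.3
```

Emit:
arm_command(
  steps=[
    [0,0.005,0,0,0],
    [0,0.01,0,0,0],
    [0,0.015,0,0,0],
    [0,0.018,0,0,0],
    [0,0.02,0,0,0],
  ],
)

```text
time_s: 8.2
eef_pos: [0.6133, -0.0503, 0.0342]
ee_rot: [[0.999, -0.041, -0.003], [-0.041, -0.999, 0.0], [-0.003, 0.0, -1.0]]
contact_force: [-5.3, -0.3, -1.5]
width: 0.481
grasp_force: 62.5
```

Emit:
arm_command(
  steps=[
    [0,0.003,0,0,0],
    [0,0.006,0,0,0],
    [0,0.008,0,0,0],
    [0,0.01,0,0,0],
    [0,0.01,0,0,0],
  ],
)

```text
time_s: 8.7
eef_pos: [0.6215, -0.0505, 0.034]
ee_rot: [[0.999, -0.041, -0.006], [-0.041, -0.999, 0.0], [-0.006, 0.0, -1.0]]
contact_force: [-6.8, 0.3, 0.2]
width: 0.48
grasp_force: 62.7
```

Emit:
arm_command(
  steps=[
    [0,0.003,0,0,0],
    [0,0.005,0,0,0],
    [0,0.006,0,0,0],
    [0,0.006,0,0,0],
    [0,0.006,0,0,0],
  ],
)

```text
time_s: 9.2
eef_pos: [0.6234, -0.0505, 0.0336]
ee_rot: [[0.999, -0.042, -0.015], [-0.042, -0.999, 0.002], [-0.015, -0.001, -1.0]]
contact_force: [-14.0, 0.5, 5.4]
width: 0.478
grasp_force: 63.5
```

Emit:
arm_command(
  steps=[
    [0,0.003,0,0,0],
    [0,0.006,0,0,0],
    [0,0.006,0,0,0],
    [0,0.006,0,0,0],
    [0,0.006,0,0,0],
  ],
)

```text
time_s: 9.7
eef_pos: [0.6236, -0.0505, 0.0328]
ee_rot: [[0.999, -0.042, -0.027], [-0.042, -0.999, 0.004], [-0.028, -0.003, -1.0]]
contact_force: [-24.3, 1.0, 12.1]
width: 0.482
grasp_force: 64.3
```

Emit:
arm_command(
  steps=[
    [0,-0.02,0,0.003,0],
    [0,-0.06,0,0.02,8],
    [0,-0.11,0,0.03,16],
    [0,-0.112,0,0.03,24],
    [0,-0.112,0,0.03,32],
  ],
)

```text
time_s: 10.2
eef_pos: [0.5218, -0.0497, 0.0644]
ee_rot: [[0.866, 0.499, -0.001], [0.499, -0.866, 0.001], [-0.0, -0.002, -1.0]]
contact_force: [1.3, -0.5, -3.7]
width: 0.479
grasp_force: 62.3
```

Emit:
arm_command(
  steps=[
    [0,0,0,0,8],
    [0,0,0,0,16],
    [0,0,0,0,24],
    [0,0,0,0,32],
    [0,0,0,0,40],
  ],
)

```text
time_s: 10.7
eef_pos: [0.5247, -0.05, 0.0646]
ee_rot: [[0.342, 0.94, 0.001], [0.94, -0.342, -0.0], [0.0, 0.001, -1.0]]
contact_force: [-0.8, 0.0, -3.7]
width: 0.48
grasp_force: 62.4
```

Emit:
arm_command(
  steps=[
    [0,0,0,0,8],
    [0,0,0,0,16],
    [0,0,0,0,24],
    [0,0,0,0,32],
    [0,0,0,0,40],
  ],
)

```text
time_s: 11.2
eef_pos: [0.5246, -0.0502, 0.0645]
ee_rot: [[-0.342, 0.94, 0.001], [0.94, 0.342, -0.0], [-0.0, 0.001, -1.0]]
contact_force: [-0.0, -0.4, -4.5]
width: 0.48
grasp_force: 62.4
```

Emit:
arm_command(
  steps=[
    [0,0,0,0,8],
    [0,0,0,0,16],
    [0,0,0,0,24],
    [0,0,0,0,32],
    [0,0,0,0,40],
  ],
)

```text
time_s: 11.7
eef_pos: [0.5246, -0.0503, 0.0645]
ee_rot: [[-0.866, 0.5, 0.001], [0.5, 0.866, -0.0], [-0.001, -0.0, -1.0]]
contact_force: [-0.1, -0.7, -5.1]
width: 0.479
grasp_force: 62.5
```

Emit:
arm_command(
  steps=[
    [0,0,0,0,8],
    [0,0,0,0,16],
    [0,0,0,0,24],
    [0,0,0,0,28],
    [0,0,0,0,28],
  ],
)

```text
time_s: 12.2
eef_pos: [0.5245, -0.0504, 0.0644]
ee_rot: [[-0.999, 0.041, 0.0], [0.041, 0.999, -0.0], [-0.0, -0.0, -1.0]]
contact_force: [0.2, -1.0, -3.9]
width: 0.48
grasp_force: 62.5
```

```bash
python3 look.py 2
python3 - <<'E'
from h import *
p=np.load('top2.npz')['p'];q=np.load('side2.npz')['p']
o=np.zeros((480,800,3),np.uint8);o[:480,:400]=cv2.resize(p[150:270,230:330],(400,480));o[:480,400:]=cv2.resize(q[150:270,220:320],(400,480));save('l2.png',o)
E
```

```text
top
dial bar 95 ((447.7549133300781, 268.6228942871094), (14.815858840942383, 45.10175704956055), 39.25852966308594)
pack [ 584.  -296.6] [101.6  44.1] yaw 13.6 px [344. 199.]
pack [ 428.  -312.4] [ 41.9 101.2] yaw -42.5 px [352. 251.]
side
dial bar 70 ((450.6304931640625, 267.765625), (18.883594512939453, 43.72441864013672), 34.09614562988281)
pack [ 585.7 -298.1] [100.7  46.8] yaw 13.2 px [303. 282.]
pack [ 428.1 -312.9] [ 44.7 104. ] yaw -42.3 px [247. 290.]
```

View pics/l2.png

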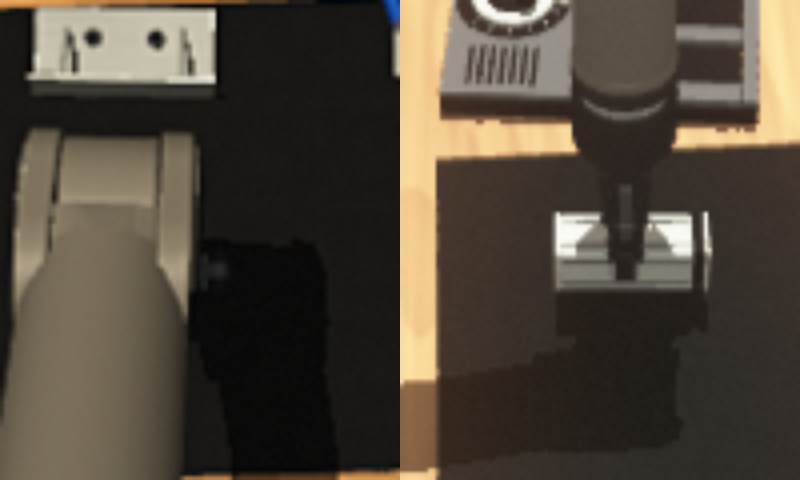

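The side crop shows the pushed end flush at left and the other cap still proud at right, facing the stop. The dial bar reads 129°, which is off.

Emit:
arm_command(
  steps=[
    [0,0.04,0,-0.03,0],
    [0,0.075,0,-0.03,0],
    [0,0.08,0,-0.03,0],
    [0,0.085,0,-0.03,0],
    [0,0.088,0,-0.03,0],
  ],
)

```text
time_s: 12.8
eef_pos: [0.6117, -0.0496, 0.034]
ee_rot: [[-0.999, 0.04, -0.001], [0.04, 0.999, -0.0], [0.001, -0.0, -1.0]]
contact_force: [0.0, -0.1, -4.6]
width: 0.477
grasp_force: 63.2
```

Emit:
arm_command(
  steps=[
    [0,0.004,0,0,0],
    [0,0.007,0,0,0],
    [0,0.01,0,0,0],
    [0,0.012,0,0,0],
    [0,0.014,0,0,0],
  ],
)

```text
time_s: 13.3
eef_pos: [0.6208, -0.0498, 0.0335]
ee_rot: [[-0.999, 0.04, -0.012], [0.04, 0.999, 0.0], [0.012, -0.0, -1.0]]
contact_force: [-12.9, -0.1, 3.9]
width: 0.477
grasp_force: 64.2
```

Emit:
arm_command(
  steps=[
    [0,0.002,0,0,0],
    [0,0.004,0,0,0],
    [0,0.005,0,0,0],
    [0,0.005,0,0,0],
    [0,0.005,0,0,0],
  ],
)

```text
time_s: 13.8
eef_pos: [0.6209, -0.0498, 0.0332]
ee_rot: [[-0.999, 0.041, -0.022], [0.041, 0.999, 0.001], [0.022, -0.0, -1.0]]
contact_force: [-20.0, -0.2, 9.0]
width: 0.475
grasp_force: 65.0
```

Emit:
arm_command(
  steps=[
    [0,-0.015,0,0,0],
    [0,-0.035,0,0.03,0],
    [0,-0.035,0.02,0.07,-2],
    [0,-0.035,0.06,0.09,-4],
    [0,-0.035,0.11,0.09,-4],
  ],
)

```text
time_s: 14.3
eef_pos: [0.6001, 0.0576, 0.1296]
ee_rot: [[-0.993, 0.117, 0.011], [0.117, 0.993, -0.002], [-0.011, -0.0, -1.0]]
contact_force: [1.9, 1.0, -4.0]
width: 0.478
grasp_force: 63.4
```

Emit:
arm_command(
  steps=[
    [0,0,0.05,0,0],
    [0,0,0.1,0,0],
    [0,0,0.15,0,0],
    [0,0,0.2,0,0],
    [0,0,0.24,0,0],
  ],
)

```text
time_s: 14.8
eef_pos: [0.595, 0.3047, 0.1245]
ee_rot: [[-0.994, 0.106, -0.0], [0.106, 0.994, 0.002], [0.001, 0.002, -1.0]]
contact_force: [-0.0, 1.0, -4.1]
width: 0.477
grasp_force: 63.3
```

Emit:
arm_command(
  steps=[
    [0,0,0.028,0,0],
    [0,0,0.028,0,0],
    [0,0,0.028,0,0],
    [0,0,0.028,0,0],
    [0,0,0.028,0,0],
  ],
)

```text
time_s: 15.3
eef_pos: [0.5973, 0.3259, 0.1243]
ee_rot: [[-0.994, 0.112, 0.0], [0.112, 0.994, -0.002], [-0.001, -0.002, -1.0]]
contact_force: [0.2, -0.9, -4.0]
width: 0.48
grasp_force: 63.3
```

Emit:
arm_command(
  steps=[
    [0,-0.005,0.002,-0.02,0],
    [0,-0.005,0.002,-0.045,0],
    [0,-0.005,0.002,-0.06,0],
    [0,-0.005,0.002,-0.068,0],
    [0,-0.005,0.002,-0.073,0],
  ],
)

```text
time_s: 15.8
eef_pos: [0.5916, 0.3294, 0.0511]
ee_rot: [[-0.994, 0.11, -0.001], [0.11, 0.994, -0.001], [0.001, -0.001, -1.0]]
contact_force: [-8.0, -5.6, 9.6]
width: 0.478
grasp_force: 64.6
```

Emit:
arm_command(
  steps=[
    [0,0,0,0,0],
    [0.62,0,0,0,0],
    [0.62,0,0,0,0],
    [0.62,0,0,0.002,0],
    [0.62,0,0,0.04,0],
  ],
)

```text
time_s: 16.3
eef_pos: [0.588, 0.3284, 0.0867]
ee_rot: [[-0.994, 0.109, -0.01], [0.109, 0.994, -0.006], [0.009, -0.007, -1.0]]
contact_force: [0.6, -0.9, 0.2]
width: 0.619
grasp_force: 0.0
```

Emit:
arm_command(
  steps=[
    [0.62,0,0,0.05,0],
    [0.7,-0.02,-0.05,0.06,0],
    [1,-0.04,-0.1,0.06,0],
    [1,-0.06,-0.15,0.06,0],
    [1,-0.08,-0.2,0.06,0],
  ],
)

```text
time_s: 16.8
eef_pos: [0.5175, 0.144, 0.1527]
ee_rot: [[-0.994, 0.109, 0.003], [0.109, 0.994, 0.001], [-0.003, 0.001, -1.0]]
contact_force: [0.7, -0.7, 0.0]
width: 1.0
grasp_force: 0.0
```

```bash
cat >> look.py <<'E'
    z=P[...,2];m=((z>.048)&(z<.075)&(P[...,1]>.14)&(P[...,0]>.5)&(P[...,0]<.68)&(P[...,1]<.4)).astype(np.uint8)
    nn,l,s,ce=cv2.connectedComponentsWithStats(m)
    for i in range(1,nn):
        if s[i,4]<100: continue
        q=P[l==i];r=cv2.minAreaRect((q[:,:2]*1000).astype(np.float32));print('inbay',np.round(r[0],1),np.round(r[1],1),r[2],'z',np.median(q[:,2]))
E
python3 look.py 3
```

```text
top
pack [ 584.1 -295.7] [102.   43.1] yaw 14.0 px [344. 198.]
pack [ 427.7 -312.3] [ 41.8 101.6] yaw -41.8 px [352. 251.]
side
dial bar 62 ((449.77789306640625, 267.66058349609375), (17.922561645507812, 48.93100357055664), 32.78376007080078)
pack [ 585.2 -297.9] [102.6  45.8] yaw 13.0 px [303. 282.]
pack [ 428.8 -313.1] [ 45.6 104.3] yaw -42.9 px [246. 290.]
inbay [594.3 325.5] [ 52.8 101.6] 86.02730560302734 z 0.059754754485713324
```

Emit:
arm_command(
  steps=[
    [1,-0.045,-0.22,0,-18],
    [1,-0.045,-0.22,0,-18],
    [1,-0.045,-0.22,0,-18],
    [1,-0.045,-0.22,0,-18],
    [1,-0.045,-0.22,0,-18],
  ],
)

```text
time_s: 17.4
eef_pos: [0.4719, -0.0801, 0.1526]
ee_rot: [[-0.909, 0.417, 0.002], [0.417, 0.909, -0.003], [-0.003, -0.002, -1.0]]
contact_force: [0.3, -0.0, 0.2]
width: 1.0
grasp_force: 0.0
```

Emit:
arm_command(
  steps=[
    [1,-0.045,-0.225,-0.03,-18],
    [1,-0.045,-0.225,-0.03,-18],
    [1,-0.045,-0.225,-0.03,-18],
    [1,-0.045,-0.225,-0.03,-18],
    [1,-0.045,-0.225,-0.03,-18],
  ],
)

```text
time_s: 17.9
eef_pos: [0.4264, -0.3043, 0.1222]
ee_rot: [[-0.737, 0.676, 0.001], [0.676, 0.737, -0.004], [-0.003, -0.002, -1.0]]
contact_force: [-0.2, -0.6, -0.2]
width: 1.001
grasp_force: 0.0
```

Emit:
arm_command(
  steps=[
    [1,0,0,0,0],
    [1,0,0,0,0],
  ],
)

```text
time_s: 18.1
eef_pos: [0.4279, -0.3001, 0.1219]
ee_rot: [[-0.739, 0.674, 0.001], [0.674, 0.739, -0.0], [-0.001, 0.001, -1.0]]
contact_force: [0.4, 0.9, -0.3]
width: 0.994
grasp_force: 0.0
```

```bash
python3 look.py 4
```

```text
top
dial bar 97 ((447.3336486816406, 268.79364013671875), (14.581857681274414, 45.384864807128906), 37.35926055908203)
pack [ 584.1 -296.4] [101.3  43.2] yaw 13.3 px [344. 199.]
pack [ 407.7 -293.2] [41.6 44.6] yaw -43.2 px [345. 258.]
inbay [591.1 328.3] [ 44.1 108.7] 83.232421875 z 0.06156661471965652
side
dial bar 32 ((451.3677673339844, 267.3924255371094), (13.572961807250977, 46.59649658203125), 34.83769607543945)
pack [ 584.9 -297.7] [102.4  44.9] yaw 12.7 px [303. 282.]
pack [ 428.6 -313.4] [ 45.8 102.3] yaw -43.1 px [247. 290.]
inbay [592.5 324.3] [ 54.1 106. ] 87.5751724243164 z 0.05927213426014455
```

Emit:
arm_command(
  steps=[
    [1,0,-0.012,-0.03,0],
    [1,0,-0.012,-0.07,0],
    [1,0,-0.012,-0.093,0],
    [1,0,-0.012,-0.093,0],
    [0,0,-0.012,-0.093,0],
  ],
)

```text
time_s: 18.7
eef_pos: [0.4287, -0.3103, 0.0289]
ee_rot: [[-0.742, 0.671, 0.001], [0.671, 0.742, 0.0], [-0.0, 0.001, -1.0]]
contact_force: [-0.1, -0.2, 0.4]
width: 0.856
grasp_force: 0.0
```

Emit:
arm_command(
  steps=[
    [0,0,0,0,0],
    [0,0,0,0,0],
    [0,0,0,0,0],
    [0,0,0,0,0],
    [0,0,0,0.004,0],
  ],
)

```text
time_s: 19.2
eef_pos: [0.4275, -0.3112, 0.0325]
ee_rot: [[-0.74, 0.672, -0.0], [0.672, 0.74, 0.0], [0.0, 0.0, -1.0]]
contact_force: [-0.3, 0.2, -4.7]
width: 0.479
grasp_force: 62.6
```

Emit:
arm_command(
  steps=[
    [0,0.02,0.03,0.02,0],
    [0,0.04,0.07,0.03,8],
    [0,0.06,0.11,0.03,16],
    [0,0.08,0.15,0.03,24],
    [0,0.09,0.19,0.03,32],
  ],
)

```text
time_s: 19.7
eef_pos: [0.5185, -0.1195, 0.0622]
ee_rot: [[-0.985, 0.172, 0.001], [0.172, 0.985, -0.0], [-0.001, 0.0, -1.0]]
contact_force: [0.4, 0.1, -3.4]
width: 0.478
grasp_force: 62.8
```

Emit:
arm_command(
  steps=[
    [0,0.02,0.04,0,8],
    [0,0.04,0.07,0,8],
    [0,0.06,0.07,-0.015,8],
    [0,0.07,0.07,-0.03,8],
    [0,0.07,0.07,-0.03,8],
  ],
)

```text
time_s: 20.2
eef_pos: [0.5874, -0.0508, 0.0307]
ee_rot: [[-0.999, 0.038, -0.002], [0.038, 0.999, 0.0], [0.002, 0.0, -1.0]]
contact_force: [0.5, -0.1, -3.7]
width: 0.486
grasp_force: 63.6
```

Emit:
arm_command(
  steps=[
    [0,0.012,0,0.001,0],
    [0,0.022,0,0.001,0],
    [0,0.025,0,0.001,0],
    [0,0.028,0,0.001,0],
    [0,0.031,0,0.001,0],
  ],
)

```text
time_s: 20.7
eef_pos: [0.6144, -0.0521, 0.0326]
ee_rot: [[-0.999, 0.041, -0.009], [0.041, 0.999, -0.0], [0.009, -0.0, -1.0]]
contact_force: [-7.9, -0.5, 0.2]
width: 0.477
grasp_force: 64.1
```

Emit:
arm_command(
  steps=[
    [0,0.003,0,0,0],
    [0,0.006,0,0,0],
    [0,0.009,0,0,0],
    [0,0.011,0,0,0],
    [0,0.012,0,0,0],
  ],
)

```text
time_s: 21.2
eef_pos: [0.6224, -0.0524, 0.0323]
ee_rot: [[-0.999, 0.041, -0.018], [0.041, 0.999, 0.0], [0.018, -0.001, -1.0]]
contact_force: [-15.6, 0.0, 7.4]
width: 0.479
grasp_force: 64.9
```

Emit:
arm_command(
  steps=[
    [0,0.003,0,0,0],
    [0,0.005,0,0,0],
    [0,0.005,0,0,0],
    [0,0.005,0,0,0],
    [0,0.005,0,0,0],
  ],
)

```text
time_s: 21.7
eef_pos: [0.6225, -0.0523, 0.0315]
ee_rot: [[-0.999, 0.041, -0.028], [0.041, 0.999, 0.001], [0.028, -0.001, -1.0]]
contact_force: [-22.7, 0.6, 9.3]
width: 0.483
grasp_force: 65.5
```

Emit:
arm_command(
  steps=[
    [0,-0.025,0,0.003,0],
    [0,-0.065,0,0.02,-8],
    [0,-0.11,0,0.03,-16],
    [0,-0.112,0,0.03,-24],
    [0,-0.112,0,0.03,-32],
  ],
)

```text
time_s: 22.2
eef_pos: [0.5203, -0.0517, 0.0634]
ee_rot: [[-0.823, 0.569, -0.002], [0.569, 0.823, 0.001], [0.002, -0.001, -1.0]]
contact_force: [1.0, 0.1, -3.6]
width: 0.477
grasp_force: 63.7
```

Emit:
arm_command(
  steps=[
    [0,0,0,0,-8],
    [0,0,0,0,-16],
    [0,0,0,0,-24],
    [0,0,0,0,-32],
    [0,0,0,0,-40],
  ],
)

```text
time_s: 22.7
eef_pos: [0.5228, -0.0514, 0.0634]
ee_rot: [[-0.266, 0.964, -0.001], [0.964, 0.266, 0.0], [0.001, -0.0, -1.0]]
contact_force: [0.4, -0.3, -5.0]
width: 0.481
grasp_force: 63.7
```

Emit:
arm_command(
  steps=[
    [0,0,0,0,-8],
    [0,0,0,0,-16],
    [0,0,0,0,-24],
    [0,0,0,0,-32],
    [0,0,0,0,-40],
  ],
)

```text
time_s: 23.2
eef_pos: [0.5228, -0.0512, 0.0634]
ee_rot: [[0.416, 0.909, -0.001], [0.909, -0.416, 0.001], [0.001, -0.001, -1.0]]
contact_force: [0.5, -0.3, -5.2]
width: 0.477
grasp_force: 63.6
```

Emit:
arm_command(
  steps=[
    [0,0,0,0,-8],
    [0,0,0,0,-16],
    [0,0,0,0,-24],
    [0,0,0,0,-32],
    [0,0,0,0,-40],
  ],
)

```text
time_s: 23.7
eef_pos: [0.5229, -0.051, 0.0634]
ee_rot: [[0.903, 0.429, -0.0], [0.429, -0.903, 0.001], [0.0, -0.001, -1.0]]
contact_force: [0.2, -0.1, -4.7]
width: 0.479
grasp_force: 63.6
```

Emit:
arm_command(
  steps=[
    [0,0,0,0,-8],
    [0,0,0,0,-16],
    [0,0.03,0,-0.015,-24],
    [0,0.06,0,-0.03,-28],
    [0,0.08,0,-0.03,-28],
  ],
)

```text
time_s: 24.2
eef_pos: [0.6028, -0.0502, 0.0313]
ee_rot: [[0.999, -0.04, -0.004], [-0.04, -0.999, 0.001], [-0.005, -0.001, -1.0]]
contact_force: [0.1, -0.0, -3.6]
width: 0.477
grasp_force: 63.9
```

Emit:
arm_command(
  steps=[
    [0,0.004,0,0.001,0],
    [0,0.008,0,0.001,0],
    [0,0.011,0,0.001,0],
    [0,0.014,0,0.001,0],
    [0,0.017,0,0.001,0],
  ],
)

```text
time_s: 24.7
eef_pos: [0.6165, -0.0516, 0.0342]
ee_rot: [[0.999, -0.041, -0.008], [-0.041, -0.999, 0.002], [-0.008, -0.002, -1.0]]
contact_force: [-8.9, 1.1, 1.5]
width: 0.48
grasp_force: 64.2
```

Emit:
arm_command(
  steps=[
    [0,0.003,0,0,0],
    [0,0.006,0,0,0],
    [0,0.009,0,0,0],
    [0,0.011,0,0,0],
    [0,0.011,0,0,0],
  ],
)

```text
time_s: 25.2
eef_pos: [0.6216, -0.0518, 0.0335]
ee_rot: [[0.999, -0.042, -0.02], [-0.042, -0.999, 0.004], [-0.02, -0.003, -1.0]]
contact_force: [-17.4, 2.1, 8.2]
width: 0.477
grasp_force: 65.1
```

Emit:
arm_command(
  steps=[
    [0,0.002,0,0,0],
    [0,0.003,0,0,0],
    [0,0.004,0,0,0],
    [0,0.004,0,0,0],
    [0,0.004,0,0,0],
  ],
)

```text
time_s: 25.7
eef_pos: [0.6217, -0.0518, 0.0331]
ee_rot: [[0.999, -0.043, -0.028], [-0.043, -0.999, 0.006], [-0.028, -0.005, -1.0]]
contact_force: [-27.3, 1.6, 11.6]
width: 0.478
grasp_force: 65.9
```

Emit:
arm_command(
  steps=[
    [0,-0.02,0,0,0],
    [0,-0.04,0,0.03,0],
    [0,-0.05,0.02,0.07,-2],
    [0,-0.05,0.06,0.09,-4],
    [0,-0.05,0.11,0.09,-4],
  ],
)

```text
time_s: 26.2
eef_pos: [0.5878, 0.0552, 0.1295]
ee_rot: [[0.993, -0.117, 0.01], [-0.117, -0.993, -0.0], [0.01, -0.001, -1.0]]
contact_force: [1.6, 0.6, -4.2]
width: 0.484
grasp_force: 64.1
```

Emit:
arm_command(
  steps=[
    [0,0,0.05,0,0],
    [0,0,0.1,0,0],
    [0,0,0.15,0,0],
    [0,0,0.2,0,0],
    [0,0,0.2,0,0],
  ],
)

```text
time_s: 26.7
eef_pos: [0.582, 0.273, 0.1233]
ee_rot: [[0.996, -0.092, -0.003], [-0.092, -0.996, 0.011], [-0.004, -0.01, -1.0]]
contact_force: [-0.4, 2.4, -4.3]
width: 0.481
grasp_force: 63.9
```

Emit:
arm_command(
  steps=[
    [0,0,0,0,0],
    [0,0,0,0,0],
  ],
)

```text
time_s: 26.9
eef_pos: [0.5854, 0.2563, 0.1245]
ee_rot: [[0.994, -0.111, -0.0], [-0.111, -0.994, -0.002], [0.0, 0.002, -1.0]]
contact_force: [0.2, -0.5, -4.4]
width: 0.479
grasp_force: 63.9
```

Emit:
arm_command(
  steps=[
    [0,0,0.001,-0.02,0],
    [0,0,0.001,-0.045,0],
    [0,0,0.001,-0.06,0],
    [0,0,0.001,-0.07,0],
    [0,0,0.001,-0.075,0],
  ],
)

```text
time_s: 27.4
eef_pos: [0.5853, 0.2577, 0.0499]
ee_rot: [[0.994, -0.111, -0.002], [-0.111, -0.994, -0.001], [-0.002, 0.001, -1.0]]
contact_force: [-6.7, -2.6, 17.0]
width: 0.479
grasp_force: 66.6
```

Emit:
arm_command(
  steps=[
    [0,0,0,0,0],
    [0.62,0,0,0,0],
    [0.62,0,0,0,0],
    [0.62,0,0,0.002,0],
    [0.62,0,0,0.04,0],
  ],
)

```text
time_s: 27.9
eef_pos: [0.5818, 0.2593, 0.0852]
ee_rot: [[0.994, -0.109, -0.009], [-0.109, -0.994, -0.003], [-0.009, 0.004, -1.0]]
contact_force: [-0.2, 1.3, -1.6]
width: 0.623
grasp_force: 0.0
```

Emit:
arm_command(
  steps=[
    [0.62,0,0,0.05,0],
    [0.7,0,-0.05,0.06,0],
    [1,0,-0.1,0.06,4],
    [1,0,-0.15,0.06,12],
    [1,0,-0.2,0.06,20],
  ],
)

```text
time_s: 28.4
eef_pos: [0.586, 0.0588, 0.1504]
ee_rot: [[0.97, 0.244, 0.003], [0.244, -0.97, 0.0], [0.002, 0.001, -1.0]]
contact_force: [0.4, -0.3, 0.4]
width: 1.004
grasp_force: 0.0
```

Emit:
arm_command(
  steps=[
    [1,0,-0.25,0,0],
    [1,0,-0.25,0,0],
    [1,0,-0.25,0,0],
    [1,0,-0.25,0,0],
    [1,0,-0.25,0,0],
  ],
)

```text
time_s: 28.9
eef_pos: [0.5859, -0.1915, 0.1502]
ee_rot: [[0.971, 0.238, 0.002], [0.238, -0.971, -0.0], [0.002, 0.001, -1.0]]
contact_force: [0.8, -0.1, 0.2]
width: 1.001
grasp_force: 0.0
```

```bash
python3 look.py 5
```

```text
top
dial bar 96 ((447.4982604980469, 268.3929138183594), (14.61107063293457, 45.31428527832031), 38.45864486694336)
inbay [591.1 328.2] [ 43.3 108. ] 83.78105163574219 z 0.0611991647646406
inbay [584.1 256.1] [ 44.3 108. ] 82.72818756103516 z 0.06149132100141497
side
dial bar 62 ((450.63592529296875, 265.9825744628906), (15.901962280273438, 45.70972442626953), 40.51959228515625)
pack [ 585.2 -297.7] [100.   45.2] yaw 11.3 px [304. 282.]
inbay [562.1 256.8] [47.3 58.3] 82.3410415649414 z 0.058887830949936326
```

Emit:
arm_command(
  steps=[
    [1,-0.001,-0.05,0,0],
    [1,-0.001,-0.104,-0.02,0],
    [1,-0.001,-0.104,-0.04,0],
    [1,-0.001,-0.104,-0.04,0],
    [1,-0.001,-0.104,-0.04,0],
  ],
)

```text
time_s: 29.5
eef_pos: [0.5851, -0.2922, 0.1093]
ee_rot: [[0.971, 0.238, 0.0], [0.238, -0.971, 0.001], [0.0, -0.001, -1.0]]
contact_force: [0.3, 0.2, -0.3]
width: 0.998
grasp_force: 0.0
```

```bash
python3 look.py 6|grep -E "pack|side"
```

```text
side
pack [ 585.6 -298.6] [100.1  44.8] yaw 12.6 px [302. 283.]
```

Emit:
arm_command(
  steps=[
    [1,-0.001,-0.004,-0.03,-0.5],
    [1,-0.001,-0.004,-0.065,-0.5],
    [1,-0.001,-0.004,-0.08,-0.5],
    [1,-0.001,-0.004,-0.08,-0.5],
    [0,-0.001,-0.004,-0.08,-0.5],
  ],
)

```text
time_s: 30.1
eef_pos: [0.5848, -0.2973, 0.0307]
ee_rot: [[0.973, 0.23, 0.002], [0.23, -0.973, -0.001], [0.002, 0.001, -1.0]]
contact_force: [-0.7, 0.0, 1.0]
width: 0.853
grasp_force: 0.0
```

Emit:
arm_command(
  steps=[
    [0,0,0,0,0],
    [0,0,0,0,0],
    [0,0,0,0,0],
    [0,0,0,0,0],
    [0,0,0,0.005,0],
  ],
)

```text
time_s: 30.6
eef_pos: [0.5834, -0.2971, 0.0342]
ee_rot: [[0.973, 0.229, -0.0], [0.229, -0.973, 0.001], [-0.0, -0.001, -1.0]]
contact_force: [0.4, -0.1, -4.2]
width: 0.479
grasp_force: 63.7
```

Emit:
arm_command(
  steps=[
    [0,-0.01,0.01,0.02,0],
    [0,-0.02,0.06,0.03,-8],
    [0,-0.02,0.11,0.03,-15.5],
    [0,-0.02,0.16,0.03,-15.5],
    [0,-0.02,0.2,0.03,-15.5],
  ],
)

```text
time_s: 31.1
eef_pos: [0.5627, -0.0937, 0.0636]
ee_rot: [[0.999, -0.038, -0.002], [-0.038, -0.999, 0.002], [-0.002, -0.002, -1.0]]
contact_force: [0.0, -0.1, -3.8]
width: 0.481
grasp_force: 63.8
```

Emit:
arm_command(
  steps=[
    [0,0.02,0.044,0,0],
    [0,0.02,0.044,-0.015,0],
    [0,0.025,0.044,-0.03,0],
    [0,0.025,0.044,-0.03,0],
    [0,0.025,0.044,-0.03,0],
  ],
)

```text
time_s: 31.6
eef_pos: [0.5875, -0.0559, 0.0339]
ee_rot: [[0.999, -0.043, -0.002], [-0.043, -0.999, -0.002], [-0.002, 0.002, -1.0]]
contact_force: [0.2, -1.2, -4.1]
width: 0.479
grasp_force: 63.8
```

Emit:
arm_command(
  steps=[
    [0,0.012,0,0.001,0],
    [0,0.022,0,0.001,0],
    [0,0.025,0,0.001,0],
    [0,0.028,0,0.001,0],
    [0,0.031,0,0.001,0],
  ],
)

```text
time_s: 32.1
eef_pos: [0.6153, -0.0559, 0.0348]
ee_rot: [[0.999, -0.043, -0.008], [-0.043, -0.999, -0.0], [-0.008, 0.001, -1.0]]
contact_force: [-8.3, 0.0, 0.6]
width: 0.481
grasp_force: 64.2
```

Emit:
arm_command(
  steps=[
    [0,0.003,0,0,0],
    [0,0.006,0,0,0],
    [0,0.009,0,0,0],
    [0,0.011,0,0,0],
    [0,0.012,0,0,0],
  ],
)

```text
time_s: 32.6
eef_pos: [0.6212, -0.0561, 0.0343]
ee_rot: [[0.999, -0.044, -0.021], [-0.044, -0.999, 0.002], [-0.021, -0.001, -1.0]]
contact_force: [-21.3, 0.4, 10.0]
width: 0.477
grasp_force: 65.3
```

Emit:
arm_command(
  steps=[
    [0,0.003,0,0,0],
    [0,0.005,0,0,0],
    [0,0.005,0,0,0],
    [0,0.005,0,0,0],
    [0,0.005,0,0,0],
  ],
)

```text
time_s: 33.1
eef_pos: [0.6214, -0.0562, 0.0336]
ee_rot: [[0.998, -0.045, -0.031], [-0.045, -0.999, 0.004], [-0.031, -0.003, -1.0]]
contact_force: [-27.3, 1.5, 14.1]
width: 0.481
grasp_force: 65.9
```

Home on this end. Turning it round for the other end.

Emit:
arm_command(
  steps=[
    [0,-0.025,0,0.003,0],
    [0,-0.065,0,0.02,8],
    [0,-0.11,0,0.03,16],
    [0,-0.112,0,0.03,24],
    [0,-0.112,0,0.03,32],
  ],
)

```text
time_s: 33.6
eef_pos: [0.5217, -0.0546, 0.0655]
ee_rot: [[0.867, 0.498, -0.001], [0.498, -0.867, 0.001], [-0.0, -0.002, -1.0]]
contact_force: [0.5, 0.4, -3.1]
width: 0.48
grasp_force: 63.8
```

Emit:
arm_command(
  steps=[
    [0,0,0,0,8],
    [0,0,0,0,16],
    [0,0,0,0,24],
    [0,0,0,0,32],
    [0,0,0,0,40],
  ],
)

```text
time_s: 34.1
eef_pos: [0.5239, -0.055, 0.0655]
ee_rot: [[0.343, 0.939, 0.0], [0.939, -0.343, -0.001], [-0.0, 0.0, -1.0]]
contact_force: [0.2, 0.0, -4.2]
width: 0.481
grasp_force: 63.7
```

Emit:
arm_command(
  steps=[
    [0,0,0,0,8],
    [0,0,0,0,16],
    [0,0,0,0,24],
    [0,0,0,0,32],
    [0,0,0,0,40],
  ],
)

```text
time_s: 34.6
eef_pos: [0.5239, -0.0552, 0.0654]
ee_rot: [[-0.34, 0.94, -0.0], [0.94, 0.34, -0.001], [-0.001, -0.0, -1.0]]
contact_force: [-0.0, 0.1, -3.6]
width: 0.479
grasp_force: 63.7
```

Emit:
arm_command(
  steps=[
    [0,0,0,0,8],
    [0,0,0,0,16],
    [0,0,0,0,24],
    [0,0,0,0,32],
    [0,0,0,0,40],
  ],
)

```text
time_s: 35.1
eef_pos: [0.5238, -0.0553, 0.0653]
ee_rot: [[-0.865, 0.502, -0.0], [0.502, 0.865, -0.001], [-0.0, -0.001, -1.0]]
contact_force: [0.4, 0.7, -4.1]
width: 0.475
grasp_force: 63.7
```

Emit:
arm_command(
  steps=[
    [0,0,0,0,8],
    [0,0,0,0,16],
    [0,0.03,0,-0.015,24],
    [0,0.06,0,-0.03,28],
    [0,0.08,0,-0.03,28],
  ],
)

```text
time_s: 35.6
eef_pos: [0.604, -0.0555, 0.0331]
ee_rot: [[-0.999, 0.041, -0.003], [0.041, 0.999, -0.001], [0.003, -0.001, -1.0]]
contact_force: [-0.5, -0.1, -3.5]
width: 0.481
grasp_force: 63.7
```

Emit:
arm_command(
  steps=[
    [0,0.004,0,0.001,0],
    [0,0.008,0,0.001,0],
    [0,0.011,0,0.001,0],
    [0,0.014,0,0.001,0],
    [0,0.017,0,0.001,0],
  ],
)

```text
time_s: 36.1
eef_pos: [0.6173, -0.0546, 0.036]
ee_rot: [[-0.999, 0.041, -0.008], [0.041, 0.999, -0.001], [0.008, -0.001, -1.0]]
contact_force: [-7.8, -1.3, 1.0]
width: 0.476
grasp_force: 64.4
```

Emit:
arm_command(
  steps=[
    [0,0.003,0,0,0],
    [0,0.006,0,0,0],
    [0,0.009,0,0,0],
    [0,0.01,0,0,0],
    [0,0.01,0,0,0],
  ],
)

```text
time_s: 36.6
eef_pos: [0.6223, -0.0547, 0.0355]
ee_rot: [[-0.999, 0.041, -0.019], [0.041, 0.999, -0.0], [0.019, -0.001, -1.0]]
contact_force: [-17.3, -0.8, 6.9]
width: 0.48
grasp_force: 65.3
```

Emit:
arm_command(
  steps=[
    [0,0.002,0,0,0],
    [0,0.004,0,0,0],
    [0,0.004,0,0,0],
    [0,0.004,0,0,0],
    [0,0.004,0,0,0],
  ],
)

```text
time_s: 37.1
eef_pos: [0.6226, -0.0547, 0.0344]
ee_rot: [[-0.999, 0.041, -0.027], [0.041, 0.999, 0.0], [0.027, -0.001, -1.0]]
contact_force: [-21.6, -0.5, 7.8]
width: 0.479
grasp_force: 65.4
```

Emit:
arm_command(
  steps=[
    [0,-0.02,0,0,0],
    [0,-0.04,0,0.03,0],
    [0,-0.057,0.02,0.07,-2],
    [0,-0.057,0.06,0.09,-4],
    [0,-0.057,0.11,0.09,-4],
  ],
)

```text
time_s: 37.6
eef_pos: [0.5813, 0.0535, 0.1316]
ee_rot: [[-0.993, 0.117, 0.011], [0.117, 0.993, -0.002], [-0.011, -0.0, -1.0]]
contact_force: [1.9, -0.2, -5.0]
width: 0.476
grasp_force: 64.2
```

Emit:
arm_command(
  steps=[
    [0,0,0.05,0,0],
    [0,0,0.1,0,0],
    [0,0,0.134,0,0],
    [0,0,0.134,0,0],
    [0,0,0.134,0,0],
  ],
)

```text
time_s: 38.1
eef_pos: [0.5775, 0.1918, 0.1263]
ee_rot: [[-0.994, 0.106, -0.0], [0.106, 0.994, -0.0], [0.0, -0.0, -1.0]]
contact_force: [-0.1, -1.5, -4.2]
width: 0.477
grasp_force: 64.1
```

Emit:
arm_command(
  steps=[
    [0,0,0,0,0],
    [0,0,0,0,0],
  ],
)

```text
time_s: 38.3
eef_pos: [0.5789, 0.1878, 0.1264]
ee_rot: [[-0.994, 0.113, 0.0], [0.113, 0.994, -0.001], [-0.0, -0.001, -1.0]]
contact_force: [0.3, -0.1, -3.4]
width: 0.477
grasp_force: 64.1
```

Emit:
arm_command(
  steps=[
    [0,0,0,-0.02,0],
    [0,0,0,-0.045,0],
    [0,0,0,-0.06,0],
    [0,0,0,-0.07,0],
    [0,0,0,-0.075,0],
  ],
)

```text
time_s: 38.8
eef_pos: [0.5782, 0.1887, 0.0513]
ee_rot: [[-0.994, 0.111, -0.002], [0.111, 0.994, -0.002], [0.002, -0.002, -1.0]]
contact_force: [-7.5, -4.2, 19.0]
width: 0.479
grasp_force: 66.7
```

Emit:
arm_command(
  steps=[
    [0,0,0,0,0],
    [0.62,0,0,0,0],
    [0.62,0,0,0,0],
    [0.62,0,0,0.002,0],
    [0.62,0,0,0.04,0],
  ],
)

```text
time_s: 39.3
eef_pos: [0.5747, 0.1894, 0.0873]
ee_rot: [[-0.994, 0.109, -0.01], [0.109, 0.994, -0.004], [0.01, -0.005, -1.0]]
contact_force: [0.1, 0.2, -0.3]
width: 0.62
grasp_force: 0.0
```

Emit:
arm_command(
  steps=[
    [0.62,0,0,0.05,0],
    [0.62,0,-0.05,0.1,0],
    [0.62,0,-0.1,0.1,0],
    [0.62,0,-0.15,0.1,0],
    [0.62,0,-0.2,0.1,0],
  ],
)

```text
time_s: 39.8
eef_pos: [0.5795, 0.005, 0.1934]
ee_rot: [[-0.994, 0.108, 0.005], [0.108, 0.994, 0.0], [-0.005, 0.001, -1.0]]
contact_force: [0.8, -0.4, -0.2]
width: 0.621
grasp_force: 0.0
```

```bash
python3 look.py 7;  python3 - <<'E'
from h import *
p=np.load('top7.npz')['p'];q=np.load('side7.npz')['p']
o=np.zeros((480,800,3),np.uint8);o[:480,:400]=cv2.resize(p[160:280,110:210],(400,480));o[:400,400:]=cv2.resize(q[110:210,220:320],(400,400));save('l7.png',o)
E
```

```text
top
dial bar 96 ((447.4875793457031, 268.7036437988281), (14.73015022277832, 45.43438720703125), 38.369178771972656)
inbay [591.  327.8] [ 43.2 107.8] 83.84031677246094 z 0.06127809606574486
inbay [584.3 256.6] [ 45.  108.3] 82.99226379394531 z 0.061482425737205415
inbay [576.2 188.3] [ 44.2 107.4] 82.95708465576172 z 0.06161576857322948
side
dial bar 68 ((449.8363952636719, 268.6353759765625), (18.019258499145508, 54.29298400878906), 40.25351333618164)
inbay [560.2 255.9] [53.2 54.7] 80.91217803955078 z 0.05859071424237772
inbay [554.3 188.5] [50.8 56.4] 81.95222473144531 z 0.0599038159171833
```

View pics/l7.png

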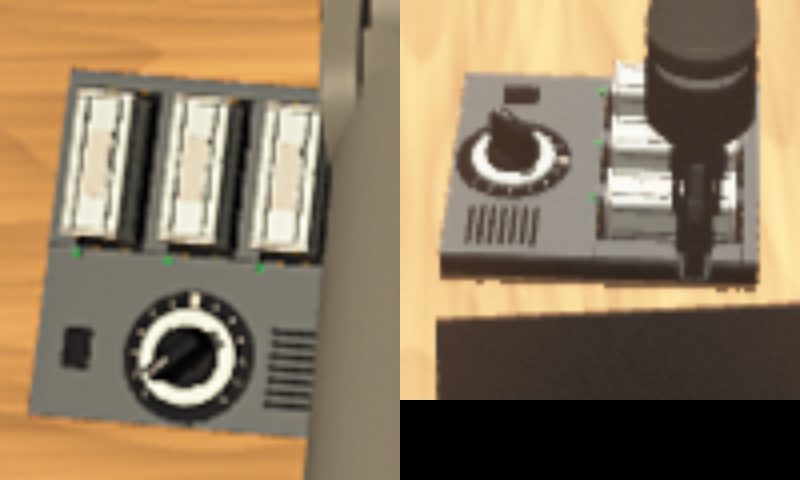

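All three packs are seated and 108 mm long in the bays, and the pointer is still at off (lower left). Now the dial.

Emit:
arm_command(
  steps=[
    [0.5,-0.065,0.13,0,-23],
    [0.5,-0.065,0.13,0,-23],
    [0.5,-0.065,0.13,0,-23],
    [0.5,-0.065,0.13,0,-23],
    [0.5,-0.065,0.13,0,-23],
  ],
)

```text
time_s: 40.4
eef_pos: [0.513, 0.139, 0.1918]
ee_rot: [[-0.875, 0.484, 0.001], [0.484, 0.875, 0.001], [-0.001, 0.001, -1.0]]
contact_force: [-0.2, -0.1, 0.1]
width: 0.498
grasp_force: 0.0
```

Emit:
arm_command(
  steps=[
    [0.5,-0.065,0.14,-0.06,-22.5],
    [0.5,-0.065,0.14,-0.06,-22.5],
    [0.5,-0.065,0.14,-0.06,-22.5],
    [0.5,-0.065,0.14,-0.06,-22.5],
    [0.5,-0.065,0.14,-0.06,-22.5],
  ],
)

```text
time_s: 40.9
eef_pos: [0.4464, 0.2791, 0.1298]
ee_rot: [[-0.624, 0.782, -0.003], [0.782, 0.624, 0.0], [0.002, -0.002, -1.0]]
contact_force: [0.8, 0.3, -0.2]
width: 0.499
grasp_force: 0.0
```

Emit:
arm_command(
  steps=[
    [0.5,0,0,0,0],
    [0.5,0,0,0,0],
  ],
)

```text
time_s: 41.1
eef_pos: [0.451, 0.2738, 0.1319]
ee_rot: [[-0.615, 0.788, 0.003], [0.788, 0.615, -0.001], [-0.002, 0.002, -1.0]]
contact_force: [0.3, -0.8, -0.5]
width: 0.501
grasp_force: 0.0
```

Emit:
arm_command(
  steps=[
    [0.5,-0.001,-0.005,-0.03,0],
    [0.5,-0.001,-0.005,-0.066,0],
    [0.5,-0.001,-0.005,-0.066,0],
    [0,-0.001,-0.005,-0.066,0],
    [0,-0.001,-0.005,-0.066,0],
  ],
)

```text
time_s: 41.6
eef_pos: [0.4496, 0.2716, 0.0672]
ee_rot: [[-0.618, 0.786, 0.004], [0.786, 0.618, 0.002], [-0.001, 0.004, -1.0]]
contact_force: [-0.2, -0.2, 1.6]
width: 0.174
grasp_force: 3.3
```

Emit:
arm_command(
  steps=[
    [0,0,0,0,0],
    [0,0,0,0,0],
    [0,0,0,0,0],
    [0,0,0,0,-4],
    [0,0,0,0,-10],
  ],
)

```text
time_s: 42.1
eef_pos: [0.4493, 0.2714, 0.0674]
ee_rot: [[-0.47, 0.883, 0.004], [0.883, 0.47, 0.001], [-0.001, 0.004, -1.0]]
contact_force: [0.6, -2.0, 6.3]
width: 0.144
grasp_force: 60.3
```

Emit:
arm_command(
  steps=[
    [0,0,0,0,-8],
    [0,0,0,0,-16],
    [0,0,0,0,-24],
    [0,0,0,0,-32],
    [0,0,0,0,-40],
  ],
)

```text
time_s: 42.6
eef_pos: [0.4494, 0.2713, 0.0674]
ee_rot: [[0.209, 0.978, 0.004], [0.978, -0.209, 0.001], [0.002, 0.004, -1.0]]
contact_force: [0.3, -3.3, 6.5]
width: 0.152
grasp_force: 60.3
```

Emit:
arm_command(
  steps=[
    [0,0,0,0,-8],
    [0,0,0,0,-16],
    [0,0,0,0,-24],
    [0,0,0,0,-32],
    [0,0,0,0,-40],
  ],
)

```text
time_s: 43.1
eef_pos: [0.4495, 0.2712, 0.0674]
ee_rot: [[0.789, 0.615, 0.004], [0.615, -0.789, 0.001], [0.004, 0.001, -1.0]]
contact_force: [-1.1, -3.0, 7.0]
width: 0.15
grasp_force: 60.3
```

Emit:
arm_command(
  steps=[
    [0,0,0,0,-8],
    [0,0,0,0,-16],
    [0,0,0,0,-24],
    [0,0,0,0,-32],
    [0,0,0,0,-32],
  ],
)

```text
time_s: 43.6
eef_pos: [0.4495, 0.2711, 0.0673]
ee_rot: [[0.994, 0.106, 0.004], [0.106, -0.994, 0.001], [0.004, -0.0, -1.0]]
contact_force: [-0.0, -4.6, 7.9]
width: 0.149
grasp_force: 60.5
```

Emit:
arm_command(
  steps=[
    [0,0,0,0,-6],
    [0,0,0,0,-12],
    [0,0,0,0,-12.3],
    [0,0,0,0,-12.3],
    [0,0,0,0,-12.3],
  ],
)

```text
time_s: 44.1
eef_pos: [0.4494, 0.2711, 0.0674]
ee_rot: [[0.994, -0.106, 0.003], [-0.106, -0.994, 0.001], [0.003, -0.001, -1.0]]
contact_force: [-0.5, -3.1, 7.7]
width: 0.151
grasp_force: 60.5
```

Emit:
arm_command(
  steps=[
    [0.5,0,0,0,0],
    [0.5,0,0,0,0],
    [0.5,0,0,0,0],
    [0.5,0,0,0.04,0],
    [0.5,0,0,0.08,0],
  ],
)

```text
time_s: 44.6
eef_pos: [0.4462, 0.2712, 0.1448]
ee_rot: [[0.994, -0.105, -0.003], [-0.105, -0.994, -0.002], [-0.003, 0.003, -1.0]]
contact_force: [0.6, 0.4, 0.9]
width: 0.497
grasp_force: 0.0
```

Emit:
arm_command(
  steps=[
    [0.5,0,-0.05,0.1,0],
    [0.5,0,-0.1,0.1,0],
    [0.5,0,-0.15,0.1,0],
    [0.5,0,-0.2,0.1,0],
    [0.5,0,-0.25,0.1,0],
  ],
)

```text
time_s: 45.1
eef_pos: [0.4479, 0.0597, 0.2439]
ee_rot: [[0.995, -0.104, 0.002], [-0.104, -0.995, 0.002], [0.002, -0.002, -1.0]]
contact_force: [1.2, -0.2, -0.9]
width: 0.505
grasp_force: 0.0
```

Emit:
arm_command(
  steps=[
    [0.5,0,0,0,0],
    [0.5,0,0,0,0],
    [0.5,0,0,0,0],
  ],
)

```text
time_s: 45.4
eef_pos: [0.4473, 0.0625, 0.2425]
ee_rot: [[0.995, -0.104, -0.001], [-0.104, -0.995, 0.001], [-0.001, -0.001, -1.0]]
contact_force: [0.0, -0.4, -0.3]
width: 0.498
grasp_force: 0.0
```

```bash
python3 look.py 8;  python3 - <<'E'
from h import *
p=np.load('top8.npz')['p'];q=np.load('side8.npz')['p']
o=np.zeros((480,800,3),np.uint8);o[:480,:400]=cv2.resize(p[160:280,110:210],(400,480));o[:400,400:]=cv2.resize(q[110:210,220:320],(400,400));save('l8.png',o)
E
```

```text
top
inbay [591.1 327.6] [ 44.3 108.2] 83.76399993896484 z 0.06142719967399246
inbay [593.  254.8] [43.8 90. ] 82.87354278564453 z 0.06146857923938032
inbay [588.1 186.1] [43.9 85.4] 82.48509216308594 z 0.06158505661888447
side
dial bar 31 ((464.931396484375, 264.7701110839844), (19.48312759399414, 13.675625801086426), 86.26821899414062)
inbay [592.7 327.6] [ 51.3 105.2] 84.04862213134766 z 0.05937370591916458
inbay [588.1 258.4] [ 60.2 108.1] 81.663330078125 z 0.059553642286887976
inbay [578.8 187.2] [ 53.5 106.5] 81.8261947631836 z 0.05981728530813657
```

View pics/l8.png

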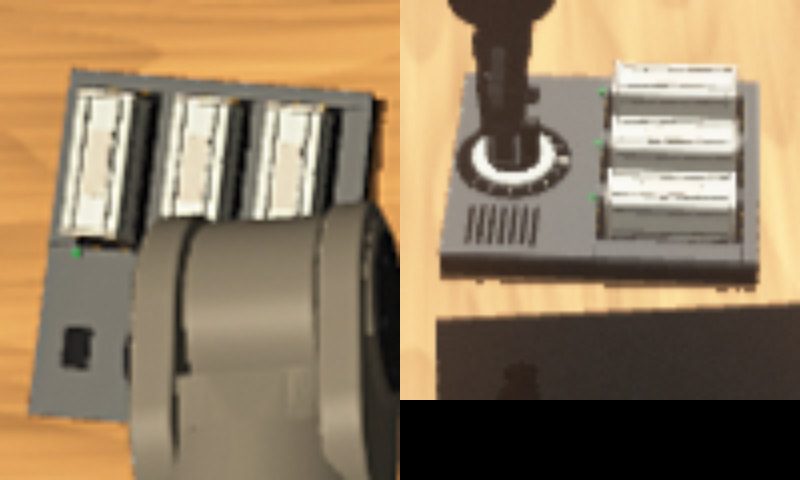

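Packs are good, but the arm hides the dial. I'll move clear and check it.

Emit:
arm_command(
  steps=[
    [0.5,0,-0.2,0,0],
    [0.5,0,-0.2,0,0],
    [0.5,0,-0.2,0,0],
    [0.5,0,-0.2,0,0],
    [0.5,0,-0.2,0,0],
  ],
)

```text
time_s: 46.0
eef_pos: [0.446, -0.1475, 0.2434]
ee_rot: [[0.993, -0.119, 0.0], [-0.119, -0.993, -0.007], [0.001, 0.007, -1.0]]
contact_force: [0.0, 0.4, -0.1]
width: 0.501
grasp_force: 0.0
```

```bash
python3 look.py 9;  python3 - <<'E'
from h import *
p=np.load('top9.npz')['p']
o=np.zeros((480,800,3),np.uint8);o[:,:400]=cv2.resize(p[160:280,110:210],(400,480));o[:300,400:]=cv2.resize(p[0:420],(400,300));save('l9.png',o)
E
```

```text
top
dial bar 98 ((447.256591796875, 268.5585021972656), (15.253458023071289, 42.227813720703125), 81.8427963256836)
inbay [590.8 328.1] [ 44.1 108. ] 84.38055419921875 z 0.06123457064681803
inbay [584.4 256.3] [ 43.8 108.5] 83.77092742919922 z 0.061603804249389826
inbay [576.5 187.6] [ 43.6 108.2] 83.0020523071289 z 0.061679297220143536
side
inbay [593.4 326.2] [ 53.9 108.7] 89.79375457763672 z 0.05955981173824254
inbay [587.6 254.1] [ 51.3 107.8] 81.53602600097656 z 0.05965697181944796
inbay [578.1 186.7] [ 51.7 106. ] 84.78412628173828 z 0.05937572417455872
```

View pics/l9.png

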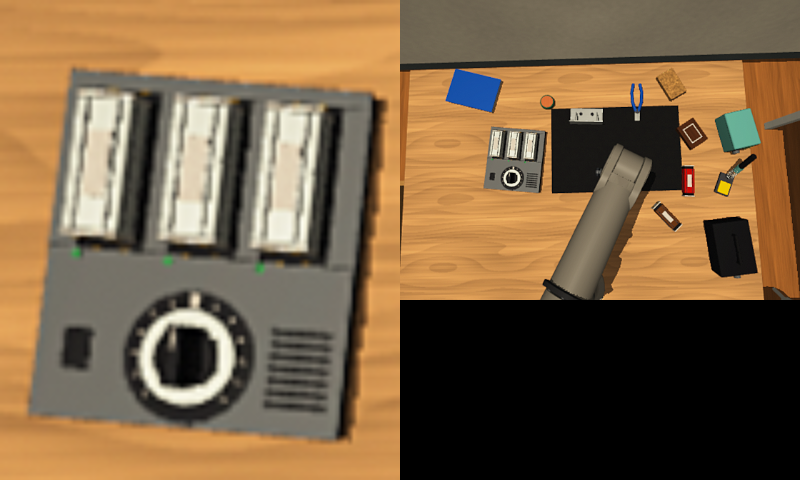

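The pointer is towards the long mark: the bar reads about −8° against −6° for the charger's axis, and the gripper let go at −6.1°. All three packs are in and the bystanders look unmoved.

```bash
python3 -c "
from workcell import bot
print(bot.close_job())"
```

```text
the job is handed in; nothing more can be done
None
```

I handed the job in at about 46 s of the 210 s allowed: dial first to off, all three packs capped and seated one to a bay, then the dial to the long thick mark (about 2° off by camera, 8° allowed); no verdict came back.

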